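# Unclamp the ball dish and present its spout to the parts tray

## Robot

A 6-joint arm with a two-finger parallel gripper is mounted at the origin on a cart in front of the work surface, level with it; the furniture and walls round the work are solid. World frame = base frame: x ahead of the robot, y to its left, z up, the work surface at z = 0. Lengths are in m, angles in rad, forces in N, time in s.
With the tool pointing down it reaches from about 0.425 to 0.95 m from the base axis. Payload 3.5 kg.
Tool frame: the origin (TCP) lies between the finger pads; the fingertips stand 14 mm ahead of it and the grasp point (between the pads) lies 5 mm behind it; z points along the fingers, y is the direction in which the jaws open and shut (so a half turn about z gives the same grasp; the last joint's range is limited). The gripper opens to 85 mm and grips with 20 to 120 N. Pads are 22 mm wide; open, the fingers measure 114 mm over their backs; the gripper's body (76 mm by 85 mm) begins 54 mm behind the grasp point. The pads swing forward as they close: fully open they stand 13 mm farther back than shut.
Start: joints at [-1.291, 0.286, 1.577, -0, 1.279, -0.15], TCP at [0.281, -0.614, 0.245] pointing down, gripper open.
Joint ranges: [-2.77, 2.77], [-0.9, 2.22], [0.21, 2.48], [-1.53, 4.67], [0.24, 2.81], [-2.84, 2.84]. Speed limits (rad/s): [2.79, 2.79, 3.14, 3.14, 3.14, 3.14].

## Interface

Orientations are given as a unit quaternion [x, y, z, w].
In Python, from plant import ctrl gives the robot as it stands. The module is installed in compiled form; this text tells all that it offers.
- The arm moves only by the tool servo_tool, never from a script. Its argument "increments" is text: rows parted by semicolons, each of 7 numbers parted by spaces: the turn, a rotation vector about the tool's x, y, z in rad, then the shift along the tool's x, y, z in cm, then the finger opening in cm, from 0 to 8.54. In form: ax ay az dx dy dz claw; .... A call has 1 to 10 rows; each row is the pose to reach, as a shift and turn from the pose commanded when the call began, along the tool's axes at that moment; what a row does not reach only later rows make up. A row lasts 1/12 s, in which the tool goes at most 41.7 mm and 7.16 degrees, less where a joint would pass 70% of its speed; a pose out of reach is approached as far as the arm can. A call with a gripper value outside its range is refused whole. The fingers move at their own pace and stop on an object; "grip_force" is the grip in N (left out, the last holds). Time passes only in rows, so rows that repeat a pose let the fingers close. It gives the time, the measured TCP pose, the force and the opening at its end, in the units of the state.
- ctrl.get_state(): the state, without advancing time (a new reading comes with each control period).
- ctrl.read_camera(name): name is "scene" or "side" or "wrist"; returns (picture, depth): 480x640x3 uint8, red, green, blue; 480x640 float32, m along the optical axis (not along the pixel's ray), 0 where there is no reading.
- ctrl.camera_info(name): a dict with "camera_matrix" (3x3 intrinsics, pixels), "D" ([k1, k2, p1, p2, k3] as OpenCV has them; the pictures are not rectified), "world_to_cam" (4x4, takes a point from world to camera coordinates). Camera axes: x right, y down, z forward; pixel columns grow to the right and rows downward; lengths in m; the calibration is good to about 2 mm. A picture is of the moment at which its call begins: read the wrist's pose just before it. camera_info takes no time and is no camera call; for the wrist camera it gives the pose at the moment of the call.
- ctrl.sign_off(): hands the job in, once; it reports no verdict.
The state is a dict: "time": time; "qpos": joint angles; "dq": joint speeds; "joint_efforts": joint torques, N m; "eef_pos": TCP position; "tcp_rot": TCP orientation; "contact_force": force on the tool from outside, world axes, zero at the start; "wrist_torque": the same for the moment, N m; "opening": opening from 0.0 (shut) to 1.0 (fully open).
Only numpy, scipy, OpenCV 4.12 (cv2) and the standard library are available. Lean on these libraries where they do the work, as an engineer would, in place of code of your own. Each camera call takes 0.05 s, during which the arm holds its last target.

## Task

Free the bearing-ball dish by turning the red clamp knob clockwise (seen from above) all the way to its stop. Then take the dish by its black bridge handle, lift it straight up, clear of its rest, and there turn it a quarter turn clockwise, so that the yellow spout points squarely at the parts tray as the arrow on the rest shows; keep the dish level and the loose ball at its centre all the time. Finish holding the dish up like that, still and level over its rest, ready to tip (do not put it down), and leave the tray and everything else on the table where it is.

Things in the scene. Friction and masses are not known exactly. Their poses are not given: they have to be found in the camera images.
- rest: Grey fixed rest, plate 180 x 210 x 12 mm. Origin: under the middle of the dish's seat, on the work surface; the seat is 12 mm above it, in a steel ring 5 mm high (4 mm of play round the dish's foot). +x points roughly away from the robot, +y to the parts tray, as the yellow arrow on the plate shows. The clamp post stands at x = +75, y = -100 mm in this frame.
- clamp (a joint): Angle of the swing clamp (rad): red wing knob and steel tongue turn together about a vertical axis. Starts at 0 to 0.25, the tongue just above the dish's rim; grows clockwise seen from above; end stop at 1.35, tongue well clear of the dish. Stays where it is left (friction about 0.06 N m).
- clamp_knob (a point): Centre of the red clamp knob's grip, on its vertical axis, 76 mm above the work surface. The grip is a wing 52 mm long, 12 mm thick, from 60 to 88 mm above the surface. The point's frame turns with the knob: in it the wing's length lies at +37 degrees from +x about z, the tongue (72 mm long, top 50 mm above the surface) at +127 degrees.
- dish_handle (a point): Centre of the dish's black bridge handle, right above the dish's middle: a bar 14 mm wide (dish x), 16 mm high, 145 mm long (dish y), legs at y = +-68 mm. 88 mm above the dish's underside, 100 mm above the work surface at the start. Axes: z up, spout at -x. Grasp it in the middle from above. Dish: 133 mm across, rim 28 mm high, about 0.3 kg.
- dish_bowl (a point): Lowest point of the dish's floor, at its centre, 6 mm above its underside. The floor is a shallow cone that rises outwards at 7 degrees, so the ball rolls off the centre if the dish tilts further than that or is jerked sideways. Axes as the dish's.
- dish_spout (a point): Tip of the dish's yellow spout, 95 mm from the dish's middle along the dish's -x, 14 mm above its underside. At the start the spout points along the rest's -x (towards the robot), within 0.25 rad.
- ball_center (a point): Centre of the loose steel bearing ball, 25 mm across, 65 g, which lies at the middle of the dish.
- dish: The aluminium dish with its handle; origin at the centre of its underside, axes as for the handle.
- tray: Black open parts tray 110 x 170 x 30 mm, loose, on the rest's +y side; origin at the centre of its underside.
- tape_measure: Yellow and black tape measure 40 x 80 x 68 mm standing to the right; leave it.
- spanner: Open-end spanner 158 x 39 x 8 mm lying to the right; leave it.
- flange: Steel flange 70 mm across, 22 mm high, behind the rest; leave it.

How it is judged:
By the outcome, as a careful person would: the job done as asked, in the order asked, and still so for the second after the job is handed in, while the arm keeps its last pose, push and grip.
It also fails if it takes over 53 s, if anything falls off the work surface, if the arm or the gripper's body presses on something with over 40 N, if the wrist force passes 120 N, or if a joint passes its speed limit or range.

## Working session

There is one attempt and no reset: what is moved stays moved. The work goes in short steps, Python scripts to look and compute and a tool call to move; the robot and the scene stay as the last step left them, time stands still between calls to the robot, and variables do not carry over. Pictures are saved under pics/ and viewed, and the job is handed in when it is done.

Besides the shell and the picture viewer there is one more tool, called as name(argument=value, ...), one argument or row to a line, values as JSON. servo_tool: Moves the arm, as the interface text tells. Its arguments: {"type":"object","properties":{"increments":{"type":"string"},"grip_force":{"type":"number"}},"required":["increments"]}

```bash
mkdir -p pics
python3 - <<'E'
from plant import ctrl
import cv2
s=ctrl.get_state();print({k:s[k] for k in s})
for n in("scene","side","wrist"):
    i=ctrl.camera_info(n);print(n,i)
    p,d=ctrl.read_camera(n);cv2.imwrite(f"pics/{n}0.png",p[:,:,::-1])
    import numpy as np;np.savez(f"{n}0.npz",p=p,d=d,K=i["camera_matrix"],D=i["D"],T=i["world_to_cam"])
E
```

```text
{'time': 0.0, 'qpos': array([-1.29104673e+00,  2.87192241e-01,  1.57819682e+00,  1.04187903e-05,
        1.27858976e+00, -1.50010410e-01]), 'dq': array([-6.86004011e-04,  1.46175794e-03,  5.20749088e-05, -1.23102003e-03,
       -7.99594905e-04,  1.31008423e-03]), 'joint_efforts': array([-1.27396033e-04, -4.05982339e+01, -2.92626840e+01, -1.64576704e-04,
        5.83595989e-03,  7.19887424e-06]), 'eef_pos': array([ 0.28108733, -0.6129968 ,  0.24391869]), 'tcp_rot': array([ 9.77001614e-01,  2.13228567e-01, -7.23642245e-05, -1.19089648e-03]), 'contact_force': array([-0.10912347,  1.08715135,  0.40014637]), 'wrist_torque': array([-0.06930145, -0.00293109, -0.03072411]), 'opening': 1.0014135881621788}
scene {'camera_matrix': array([[457.43364031,   0.        , 320.91380171],
       [  0.        , 457.43364031, 239.20560357],
       [  0.        ,   0.        ,   1.        ]]), 'D': array([-0.04627249,  0.        ,  0.        ,  0.        ,  0.        ]), 'world_to_cam': array([[-0.91488115, -0.40372189,  0.00105549,  0.43335566],
       [-0.30585962,  0.69140257, -0.65453219,  0.25256706]
[... 464 characters left out ...]
   [ 0.00865604,  0.37156548, -0.9283664 ,  0.08621313],
       [-0.00442652, -0.92837784, -0.37161134,  1.19618589],
       [ 0.        ,  0.        ,  0.        ,  1.        ]])}
wrist {'camera_matrix': array([[410.83379717,   0.        , 318.17174269],
       [  0.        , 410.83379717, 237.23924111],
       [  0.        ,   0.        ,   1.        ]]), 'D': array([-0.00972315,  0.        ,  0.        ,  0.        ,  0.        ]), 'world_to_cam': array([[ 0.41685344, -0.90897265, -0.00138793, -0.67412736],
       [-0.87375571, -0.40112298,  0.27504784, -0.03576812],
       [-0.25056769, -0.11344193, -0.96142954,  0.37905309],
       [ 0.        ,  0.        ,  0.        ,  1.        ]])}
```

View pics/scene0.png

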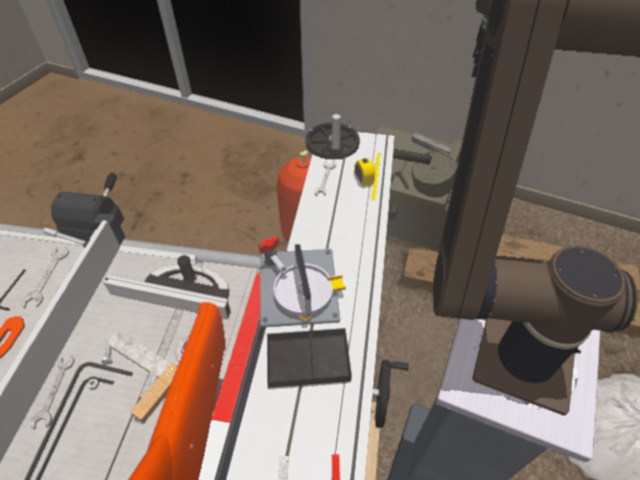

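View pics/side0.png

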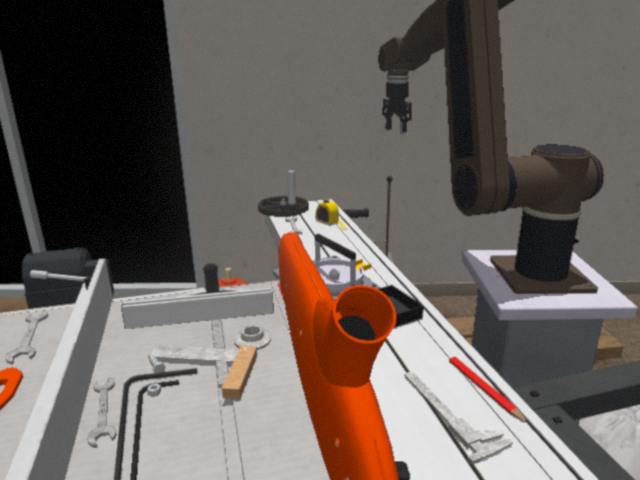

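View pics/wrist0.png

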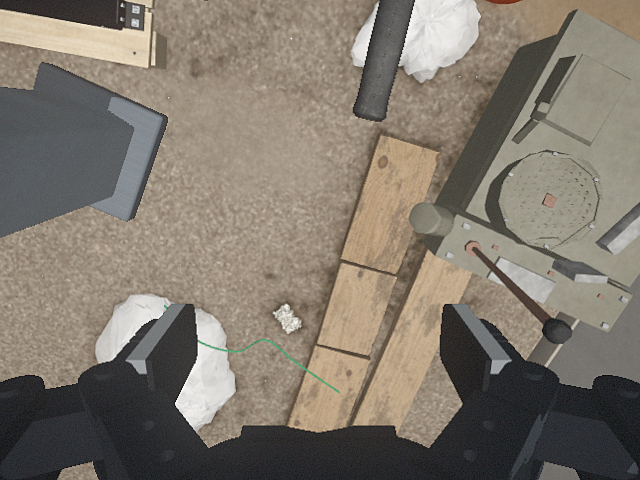

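The scene picture shows the rest at about (300,288), with the red knob at (269,244), the spout at (338,283) and the tray at (308,357). I'll deproject these next.

```bash
cat > h.py <<'E'
import numpy as np,cv2
def deproj(u,v,K,D,T,z=None,depth=None):
    x,y=cv2.undistortPoints(np.array([[[u,v]]],float),K,D)[0,0]
    R=T[:3,:3];t=T[:3,3];r=np.array([x,y,1.])
    o=-R.T@t;dw=R.T@r
    s=depth if depth is not None else (z-o[2])/dw[2]
    return o+s*dw
def proj(P,K,D,T):
    return cv2.projectPoints(np.atleast_2d(P).astype(float),cv2.Rodrigues(T[:3,:3])[0],T[:3,3],K,D)[0][:,0]
def cloud(p,d,K,D,T):
    v,u=np.mgrid[0:480,0:640]
    n=cv2.undistortPoints(np.stack([u,v],-1).reshape(-1,1,2).astype(float),K,D).reshape(480,640,2)
    c=np.dstack([n*d[...,None],d])
    return (c-T[:3,3])@T[:3,:3]
E
python3 - <<'E'
from h import *
f=np.load("scene0.npz");c=cloud(**{k:f[k] for k in "pdKDT"});p=f['p']
for u,v in [(303,288),(299,250),(308,305),(338,283),(344,283),(269,244),(263,245),(278,241),(308,357),(268,335),(343,331),(350,380),(265,384),(263,324),(330,250),(337,318),(306,317)]: print(u,v,p[v,u],c[v,u].round(3))
cv2.imwrite("pics/c.png",cv2.resize(p[220:400,240:380,::-1],None,fx=4,fy=4,interpolation=cv2.INTER_CUBIC)[:600])
E
```

```text
303 288 [85 83 84] [0.474 0.093 0.107]
299 250 [72 69 70] [0.526 0.003 0.106]
308 305 [103 103 102] [0.457 0.105 0.07 ]
338 283 [242 215  10] [ 0.431 -0.002  0.028]
344 283 [237 229 210] [ 0.424 -0.025  0.002]
269 244 [215  53  47] [0.605 0.001 0.087]
263 245 [204  52  46] [0.616 0.01  0.088]
278 241 [113  67  59] [ 0.595 -0.024  0.076]
308 357 [83 79 78] [0.422 0.185 0.004]
268 335 [71 64 64] [0.516 0.183 0.025]
343 331 [55 53 53] [0.374 0.108 0.022]
350 380 [105 104 102] [0.322 0.198 0.007]
265 384 [232 231 228] [0.477 0.274 0.003]
263 324 [137 137 142] [0.544 0.157 0.012]
330 250 [145 149 152] [ 0.493 -0.1    0.009]
337 318 [146 151 155] [0.4   0.078 0.013]
306 317 [127 109  82] [0.465 0.103 0.012]
```

View pics/c.png

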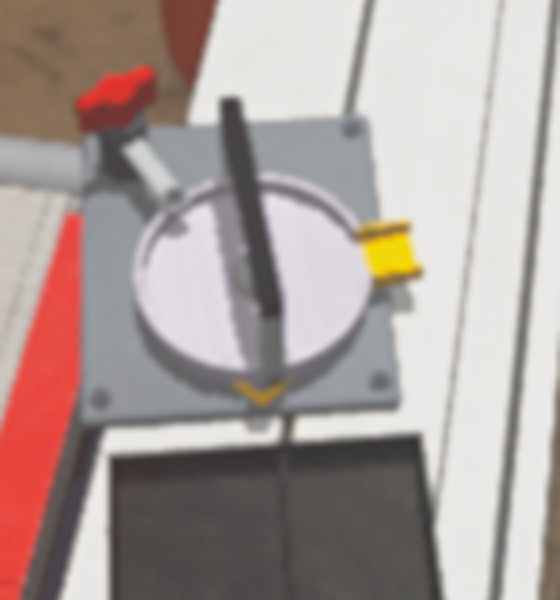

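The handle bar runs from about (0.526,0.003) to (0.474,0.093) m and the knob is near (0.61,0.0). That puts the rest yaw at about 0.5 rad. Next I'll bring the wrist camera over it.

```bash
cat >> h.py <<'E'
from scipy.spatial.transform import Rotation as Ro
def row(s,P,yaw):
    """increments from pose s to tool-down pose with tool-x yaw, pos P"""
    R0=Ro.from_quat(s["tcp_rot"]); a=yaw
    R1=Ro.from_matrix(np.array([[np.cos(a),np.sin(a),0],[np.sin(a),-np.cos(a),0],[0,0,-1]]))
    return (R0.inv()*R1).as_rotvec().round(3), (R0.inv().apply(np.array(P)-s["eef_pos"])*100).round(2)
E
python3 - <<'E'
from h import *
from plant import ctrl
s=ctrl.get_state();T=ctrl.camera_info("wrist")["world_to_cam"]
R0=Ro.from_quat(s["tcp_rot"])
o=-T[:3,:3].T@T[:3,3]
print("cam in tcp",R0.inv().apply(o-s["eef_pos"]), "axis",R0.inv().apply(T[2,:3]), "camx",R0.inv().apply(T[0,:3]))
print(row(s,[0.47,0.0,0.36],1.2))
E
```

```text
cam in tcp [ 6.99265579e-02 -7.02578794e-05 -1.29259326e-01] axis [-2.75315462e-01  7.27445185e-04  9.61353664e-01] camx [ 1.37675469e-04  9.99999733e-01 -7.17260288e-04]
(array([-0.002, -0.001, -0.77 ]), array([ 42.72, -47.89, -11.48]))
```

servo_tool(
  increments="0 0 -0.1 5 -5 -3 5;0 0 -0.2 8 -9 -6 5;0 0 -0.3 12 -13 -9 5;0 0 -0.4 16 -17 -11 5;0 0 -0.5 19 -21 -11 5;0 0 -0.6 22 -25 -11 5;0 0 -0.7 25 -29 -11 5;0 0 -0.7 29 -32 -11 5;0 0 -0.7 32 -35 -11 5;0 0 -0.7 35 -38 -11 5",
)

```text
time: 0.98
eef_pos: [0.4013, -0.2333, 0.35]
tcp_rot: [0.845, 0.535, 0.0, 0.0]
contact_force: [1.1, -0.6, -1.1]
opening: 0.582
```

Run:
```python
from h import *
from plant import ctrl
s=ctrl.get_state();print(s["time"],s["eef_pos"],s["qpos"].round(3))
print(row(s,[0.5,0.02,0.36],1.15))
```

```text
0.9833 [ 0.40131118 -0.23332562  0.35000447] [-0.746 -0.26   1.94   0.     1.46  -0.304]
(array([ 0.001,  0.   , -0.021]), array([27.12, -1.91, -1.  ]))
```

servo_tool(
  increments="0 0 0 4 0 0 5;0 0 0 8 0 0 5;0 0 0 12 0 0 5;0 0 0 15 0 0 5;0 0 0 18 0 0 5;0 0 0 21 -1 -1 5;0 0 0 24 -1.5 -1 5;0 0 0 26 -1.9 -1 5;0 0 0 27 -1.9 -1 5;0 0 0 27 -1.9 -1 5",
)

```text
time: 1.82
eef_pos: [0.4995, 0.0184, 0.3594]
tcp_rot: [0.844, 0.537, -0.0, -0.0]
contact_force: [0.4, 0.1, 0.1]
opening: 0.586
```

Run:
```python
from h import *
from plant import ctrl
s=ctrl.get_state();print(s["time"],s["eef_pos"],s["dq"].round(3))
i=ctrl.camera_info("wrist");p,d=ctrl.read_camera("wrist")
np.savez("wrist1.npz",p=p,d=d,K=i["camera_matrix"],D=i["D"],T=i["world_to_cam"])
cv2.imwrite("pics/w1.png",p[:,:,::-1])
```

```text
1.8167 [0.49953143 0.0184018  0.35935877] [-0.048 -0.008  0.011 -0.025  0.008 -0.027]
```

View pics/w1.png

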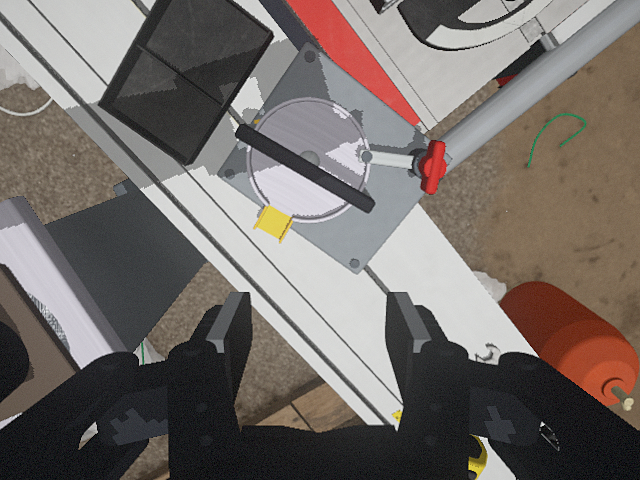

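The wrist view shows the bar from (240,130) to (372,207), the knob wing at (433,167), the tongue tip at (367,158), the spout at (273,222) and the tray at (187,75). I'll fit these from the depth cloud.

```bash
cat > fit.py <<'E'
from h import *
def fit(f,v=True):
    c=cloud(**{k:f[k] for k in "pdKDT"});p=f['p'];hsv=cv2.cvtColor(p,cv2.COLOR_RGB2HSV).astype(int);d=f['d']
    H,S,V=hsv[...,0],hsv[...,1],hsv[...,2];z=c[...,2]
    near=(np.hypot(c[...,0]-.52,c[...,1]-.03)<.2)&(d>0.05)
    out={}
    def rect(n,m):
        P=c[m][:,:2]
        (x,y),(w,h),a=cv2.minAreaRect((P*1000).astype(np.float32))
        if w<h:a+=90
        print(n,m.sum(),"ctr",round(x/1000,4),round(y/1000,4),"mean",P.mean(0).round(4),"z",np.percentile(c[m][:,2],[5,50,95]).round(4),"size",round(w),round(h),"long yaw deg",round(a,2),"rad",round(np.deg2rad(a),3))
    red=near&((H<8)|(H>172))&(S>150)&(z>.05)
    rect("knob",red&(z>.08)); 
    rect("bar",near&(z>.095)&(z<.125)&(V<110)&(S<80)&(~red))
    rect("spout",near&(H>20)&(H<35)&(S>150)&(z>.015)&(z<.2))
    rect("plate",near&(abs(z-.012)<.0035)&(S<60)&(V<200))
    t=near&(abs(z-.05)<.004)&(S<60)
    rect("tongue",t)
    rim=near&(abs(z-.04)<.003)
    rect("rim",rim)
    # algebraic circle on rim
    P=c[rim][:,:2];A=np.c_[2*P,np.ones(len(P))];q=np.linalg.lstsq(A,(P**2).sum(1),rcond=None)[0];print("rim circ",q[:2].round(4),np.sqrt(q[2]+q[0]**2+q[1]**2))
    return c
E
python3 - <<'E'
from fit import *
f=dict(np.load("wrist1.npz"));c=fit(f)
for u,v in [(309,43),(356,272),(219,175),(428,130),(311,158),(210,130),(189,163),(101,103)]: print(u,v,c[v,u].round(4))
cv2.imwrite("pics/c1.png",cv2.resize(f['p'][30:280,200:470,::-1],None,fx=2.4,fy=2.4,interpolation=cv2.INTER_CUBIC))
E
```

```text
knob 857 ctr 0.5348 0.011 mean [ 0.6075 -0.0049] z [0.0837 0.0879 0.4011] size 49 186 long yaw deg 167.07 rad 2.916
bar 2450 ctr 0.5002 0.0461 mean [0.4996 0.0484] z [0.105  0.1085 0.1098] size 14 144 long yaw deg 124.71 rad 2.177
spout 710 ctr 0.4344 0.0004 mean [0.4344 0.0009] z [0.026  0.028  0.0394] size 29 35 long yaw deg 124.75 rad 2.177
plate 15494 ctr 0.5454 0.0949 mean [0.5516 0.0382] z [0.011  0.0128 0.0144] size 291 311 long yaw deg 119.86 rad 2.092
tongue 767 ctr 0.5734 0.0563 mean [0.5795 0.0198] z [0.0489 0.0507 0.0533] size 180 156 long yaw deg 16.95 rad 0.296
rim 1584 ctr 0.5373 0.049 mean [0.5017 0.0502] z [0.0379 0.0398 0.0416] size 265 152 long yaw deg 18.04 rad 0.315
rim circ [0.5085 0.0499] 0.06838104900570333
309 43 [0.5537 0.1572 0.0102]
356 272 [ 0.4947 -0.1025  0.012 ]
219 175 [0.399  0.0744 0.0118]
428 130 [ 0.64    0.0169 -0.0045]
311 158 [0.5054 0.0489 0.0414]
210 130 [0.4163 0.1223 0.0203]
189 163 [0.3771 0.1008 0.02  ]
101 103 [0.3253 0.1964 0.0262]
```

View pics/c1.png

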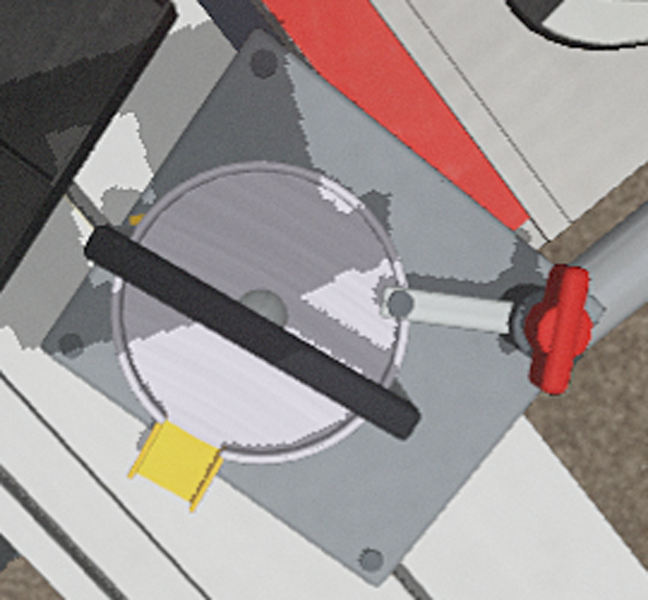

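Run:
```python
from fit import *
f=dict(np.load("wrist1.npz"));c=cloud(**f);p=f['p'];z=c[...,2]
a=(f['K'],f['D'],f['T'])
pts={k:deproj(*v,*a,z=.014 if 's' in k else .012)[:2] for k,v in dict(s1=(309.6,55.8),s2=(229.2,173.8),s3=(354.6,263.3)).items()}
for k in pts:print(k,pts[k].round(4))
d1=pts['s1']-pts['s2'];d2=pts['s2']-pts['s3']
print(np.linalg.norm(d1),np.linalg.norm(d2),np.arctan2(d1[1],d1[0]),np.arctan2(d2[1],d2[0])-np.pi/2,"centre",(pts['s1']+pts['s3'])/2)
# plate edges: raw edge image lines
g=cv2.cvtColor(p,cv2.COLOR_RGB2GRAY)
from itertools import product
def edge(pa,pb,n=40):
    pa,pb=np.array(pa,float),np.array(pb,float);t=(pb-pa)/np.linalg.norm(pb-pa);nn=np.array([-t[1],t[0]]);P=[]
    for s in np.linspace(.1,.9,n):
        q=pa+s*(pb-pa);o=np.arange(-8,8.1,.5)
        ss=(q+o[:,None]*nn).astype(np.float32)
        pr=cv2.remap(cv2.GaussianBlur(g,(3,3),0),ss[:,0],ss[:,1],cv2.INTER_LINEAR)[:,0].astype(float)
        k=np.argmax(abs(np.gradient(pr)));P.append(deproj(*ss[k],*a,z=.012)[:2])
    P=np.array(P)
    for _ in range(6):
        m=P.mean(0);v=np.linalg.svd(P-m)[2][0];r=abs((P-m)@[-v[1],v[0]]);P=P[r<=max(.0015,np.median(r)*2)]
    return m,v,len(P),r.max()
for e in [((306,43),(219,175)),((219,175),(357,272)),((357,272),(410,205))]:
    m,v,n,r=edge(*e);print(m.round(4),np.rad2deg(np.arctan2(v[1],v[0])),n,r)
near=(np.hypot(c[...,0]-.61,c[...,1]+.005)<.1)
hsv=cv2.cvtColor(p,cv2.COLOR_RGB2HSV);H,S=hsv[...,0],hsv[...,1]
def rect(n,m):
    P=c[m][:,:2];(x,y),(w,h),an=cv2.minAreaRect((P*1000).astype(np.float32))
    if w<h:an+=90
    print(n,m.sum(),round(x,1),round(y,1),P.mean(0).round(4),round(w),round(h),an)
red=near&((H<8)|(H>172))&(S>120)
rect("wing",red&(abs(z-.088)<.004))
u,v=np.meshgrid(range(640),range(480))
for lo in (.046,):
    rect("tongue",near&(abs(z-.0505)<.004)&(S<60)&(u>355)&(u<425)&(v>140)&(v<175))
```

```text
s1 [0.5487 0.1449]
s2 [0.4109 0.0707]
s3 [ 0.4978 -0.0906]
0.15654122080931754 0.18317897550175455 0.49428351974905177 0.4942038449617612 centre [0.5232569  0.02717201]
[0.4924 0.129 ] -151.6987462886494 27 0.00039902026540468373
[ 0.4554 -0.0353] -61.79154616642658 23 0.00040544590693413363
[ 0.5443 -0.0799] 28.10317528030835 39 0.0008434661964384618
wing 770 612.8 -7.3 [ 0.6126 -0.0069] 50 22 43.9141731262207
tongue 751 580.9 10.1 [0.5782 0.015 ] 26 69 154.84264373779297
```

Run:
```python
from fit import *
f=dict(np.load("wrist1.npz"));c=cloud(**f);p=f['p'];z=c[...,2]
a=(f['K'],f['D'],f['T'])
A=deproj(430.4,190,*a,z=.088);B=deproj(437.5,144.6,*a,z=.088);print(A,B,np.linalg.norm(A-B),np.rad2deg(np.arctan2(*(B-A)[1::-1])),(A+B)/2)
t=deproj(366.5,157,*a,z=.050);print("tip",t,np.rad2deg(np.arctan2(*(t-[.6128,-.0068,0])[1::-1])),np.linalg.norm((t-[.6128,-.0068,0])[:2]))
hsv=cv2.cvtColor(p,cv2.COLOR_RGB2HSV);H,S=hsv[...,0],hsv[...,1]
u,v=np.meshgrid(range(640),range(480))
m=((H<8)|(H>172))&(S>120)&(abs(z-.088)<.003)&(abs(c[...,0]-.613)<.05)&(abs(c[...,1]+.007)<.05)
P=c[m][:,:2];P=P-P.mean(0);w,V=np.linalg.eigh(np.cov(P.T));print(w,np.rad2deg(np.arctan2(V[1,1],V[0,1])))
cv2.imwrite("pics/c2.png",cv2.resize(p[120:210,350:460,::-1],None,fx=6,fy=6,interpolation=cv2.INTER_CUBIC))
```

```text
[ 0.60088229 -0.02541373  0.088     ] [0.62258613 0.01261138 0.088     ] 0.04378316993561203 60.283291760643074 [ 0.61173421 -0.00640117  0.088     ]
tip [0.55917415 0.02572795 0.05      ] 148.76016101874902 0.06272000960113258
[1.96688237e-05 1.68602359e-04] 57.9453022636448
```

View pics/c2.png

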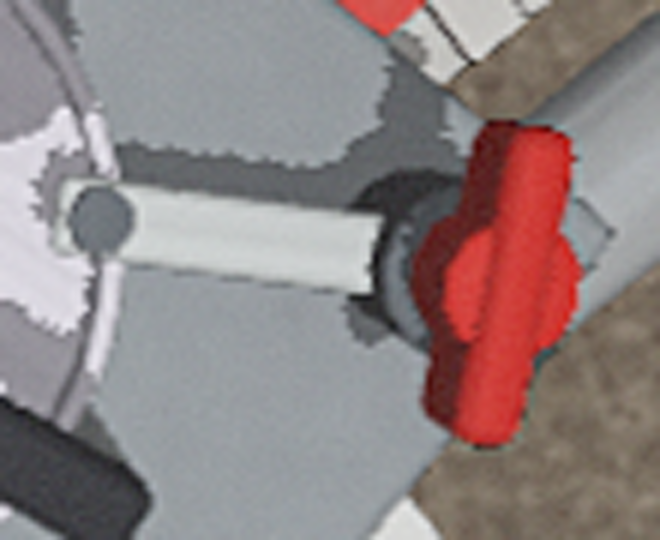

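Run:
```python
from h import *
from plant import ctrl
s=ctrl.get_state()
print(row(s,[0.613,-0.0065,0.073],1.025))
```

```text
(array([-0.001,  0.001,  0.106]), array([ 2.71, 11.32, 28.62]))
```

servo_tool(
  increments="0 0 0.05 1 3 2 4.5;0 0 0.106 2 6 4 4.5;0 0 0.106 2.7 9 6 4.5;0 0 0.106 2.7 11.3 9 4.5;0 0 0.106 2.7 11.3 12 4.5;0 0 0.106 2.7 11.3 15 4.5;0 0 0.106 2.7 11.3 18 4.5;0 0 0.106 2.7 11.3 20 4.5;0 0 0.106 2.7 11.3 20 4.5;0 0 0.106 2.7 11.3 20 4.5",
)

```text
time: 2.7
eef_pos: [0.6121, -0.0083, 0.1584]
tcp_rot: [0.872, 0.489, -0.001, -0.001]
contact_force: [-0.5, 0.1, 0.1]
opening: 0.526
```

Run:
```python
from h import *
from plant import ctrl
s=ctrl.get_state();print(s["time"],s["eef_pos"],s["qpos"].round(2))
i=ctrl.camera_info("wrist");p,d=ctrl.read_camera("wrist")
np.savez("wrist2.npz",p=p,d=d,K=i["camera_matrix"],D=i["D"],T=i["world_to_cam"])
cv2.imwrite("pics/w2.png",p[:,:,::-1])
print(row(s,[0.613,-0.0065,0.073],1.025))
```

```text
2.7 [ 0.61208156 -0.00828718  0.15838466] [-0.18  0.24  1.8  -0.    1.1   0.37]
(array([-0.003,  0.002, -0.003]), array([0.21, 0.01, 8.54]))
```

View pics/w2.png

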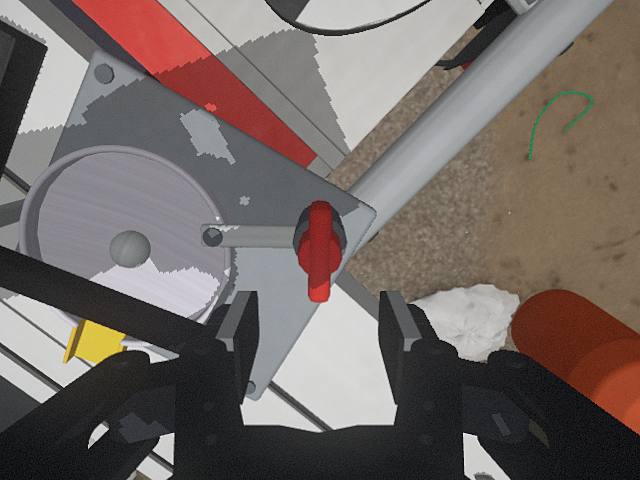

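The wing is vertical and centred in the view at u≈319, so it lines up with the jaws. I'll go down and grip.

servo_tool(
  increments="0 0 0 0.1 0 2 4.5;0 0 0 0.2 0 4.5 4.5;0 0 0 0.2 0 6.5 4.5;0 0 0 0.2 0 8 4.5;0 0 0 0.2 0 8.5 4.5;0 0 0 0.2 0 8.5 4;0 0 0 0.2 0 8.5 2.5;0 0 0 0.2 0 8.5 0.6;0 0 0 0.2 0 8.5 0.6;0 0 0 0.2 0 8.5 0.6",
  grip_force=40,
)

```text
time: 3.58
eef_pos: [0.6147, -0.0049, 0.0774]
tcp_rot: [0.872, 0.49, 0.0, 0.0]
contact_force: [-3.2, 1.5, 6.7]
opening: 0.129
```

servo_tool(
  increments="0 0 0 0 0 0 0.6;0 0 0 0 0 0 0.6;0 0 0 0 0 0 0.6;0 0 0.05 0 0 0 0.6;0 0 0.1 0 0 0 0.6;0 0 0.2 0 0 0 0.6",
)

```text
time: 4.08
eef_pos: [0.6151, -0.0053, 0.0774]
tcp_rot: [0.917, 0.399, 0.001, 0.001]
contact_force: [-2.0, -0.5, 4.1]
opening: 0.134
```

servo_tool(
  increments="0 0 0.1 0 0 0 0.6;0 0 0.2 0 0 0 0.6;0 0 0.3 0 0 0 0.6;0 0 0.4 0 0 0 0.6;0 0 0.5 0 0 0 0.6;0 0 0.6 0 0 0 0.6;0 0 0.7 0 0 0 0.6;0 0 0.8 0 0 0 0.6;0 0 0.88 0 0 0 0.6;0 0 0.92 0 0 0 0.6",
)

```text
time: 4.92
eef_pos: [0.616, -0.0076, 0.0774]
tcp_rot: [0.999, -0.049, 0.002, 0.002]
contact_force: [-0.3, -6.3, 2.7]
opening: 0.13
```

```bash
cat > st.py <<'E'
from h import *
from plant import ctrl
s=ctrl.get_state();q=s["tcp_rot"]
print(s["time"],s["eef_pos"].round(4),"yaw",2*np.arctan2(q[1],q[0]),q.round(4),"F",s["contact_force"].round(1),"M",s["wrist_torque"].round(2),"op",s["opening"],"dq",abs(s["dq"]).max())
E
python3 st.py
```

```text
4.9167 [ 0.616  -0.0076  0.0774] yaw -0.09824930399555488 [ 0.9988 -0.0491  0.0025  0.0024] F [-0.3 -6.3  2.7] M [-0.92  0.17  0.06] op 0.1297841151655086 dq 0.43096581469543704
```

servo_tool(
  increments="0 0 0.05 0 0 0 0.6;0 0 0.09 0 0 0 0.6;0 0 0.12 0 0 0 0.6;0 0 0.14 0 0 0 0.6;0 0 0.16 0 0 0 0.6;0 0 0.16 0 0 0 0.6;0 0 0.16 0 0 0 0.6",
)

```text
time: 5.5
eef_pos: [0.6159, -0.0079, 0.0774]
tcp_rot: [0.992, -0.124, 0.003, 0.003]
contact_force: [-0.0, -6.4, 2.1]
opening: 0.134
```

```bash
python3 st.py
```

```text
5.5 [ 0.6159 -0.0079  0.0774] yaw -0.24887596635864073 [ 0.9923 -0.1241  0.0026  0.0032] F [-0.  -6.4  2.1] M [-0.94  0.18  1.06] op 0.13352570237392683 dq 0.0018156089185663708
```

Mz has jumped to 1.06 N·m, far above the 0.06 friction, so it's at the stop. One more nudge will confirm it before I release.

servo_tool(
  increments="0 0 0.03 0 0 0 0.6;0 0 0.06 0 0 0 0.6;0 0 0.06 0 0 0 0.6;0 0 0.06 0 0 0 0.6",
)

```text
time: 5.83
eef_pos: [0.6162, -0.008, 0.0775]
tcp_rot: [0.988, -0.152, 0.003, 0.004]
contact_force: [0.7, -7.0, 1.6]
opening: 0.134
```

```bash
python3 st.py
```

```text
5.8333 [ 0.6162 -0.008   0.0775] yaw -0.30524466716531845 [ 0.9884 -0.152   0.0032  0.0037] F [ 0.7 -7.   1.6] M [-0.91 -0.    1.71] op 0.1339300191795462 dq 0.0011826255272460652
```

servo_tool(
  increments="0 0 0 0 0 0 3;0 0 0 0 0 0 4.5;0 0 0 0 0 0 4.5;0 0 0 0 0 0 4.5;0 0 0 0 0 -2 4.5;0 0 0 0 0 -5 4.5;0 0 0 0 0 -9 4.5;0 0 0 0 0 -13 4.5;0 0 0 0 0 -17 4.5;0 0 0 0 0 -20 4.5",
)

```text
time: 6.67
eef_pos: [0.6147, -0.0049, 0.279]
tcp_rot: [0.988, -0.157, 0.002, -0.0]
contact_force: [1.0, -0.1, 0.8]
opening: 0.528
```

```bash
python3 st.py
python3 - <<'E'
from h import *
from plant import ctrl
s=ctrl.get_state()
a=np.deg2rad(124.71)
print(row(s,[0.50,0.0465,0.27],a))
E
```

```text
6.6667 [ 0.6147 -0.0049  0.279 ] yaw -0.31608187922160963 [ 9.875e-01 -1.574e-01  2.100e-03 -2.000e-04] F [ 1.  -0.1  0.8] M [ 0.   -0.03 -0.  ] op 0.5281069766531811 dq 0.6138732073853874
(array([ 0.005, -0.003, -2.493]), array([-12.5 ,  -1.32,   0.85]))
```

servo_tool(
  increments="0 0 -0.12 -1 0 0 5;0 0 -0.24 -2.5 -0.1 0 5;0 0 -0.36 -4 -0.3 0 5;0 0 -0.48 -5.5 -0.5 0 5;0 0 -0.6 -7 -0.7 0 5;0 0 -0.72 -8.5 -0.9 0 5;0 0 -0.84 -10 -1 0 5;0 0 -0.96 -11 -1.1 0 5;0 0 -1.08 -12 -1.2 0 5;0 0 -1.2 -12.5 -1.3 0 5",
)

```text
time: 7.5
eef_pos: [0.4982, 0.0468, 0.2747]
tcp_rot: [0.903, 0.431, -0.0, -0.0]
contact_force: [-0.5, -0.0, 0.3]
opening: 0.586
```

servo_tool(
  increments="0 0 -0.12 0 0 0 5;0 0 -0.24 0 0 0 5;0 0 -0.36 0 0 0 5;0 0 -0.48 0 0 0 5;0 0 -0.6 0 0 0 5;0 0 -0.72 0 0 0 5;0 0 -0.84 0 0 0 5;0 0 -0.96 0 0 0 5;0 0 -1.08 0 0 0 5;0 0 -1.2 0 0 0 5",
)

```text
time: 8.33
eef_pos: [0.4991, 0.0464, 0.2747]
tcp_rot: [0.502, 0.865, 0.0, -0.0]
contact_force: [-0.4, -0.5, 0.8]
opening: 0.587
```

```bash
python3 st.py
python3 - <<'E'
from fit import *
from plant import ctrl
s=ctrl.get_state()
i=ctrl.camera_info("wrist");p,d=ctrl.read_camera("wrist")
f=dict(p=p,d=d,K=i["camera_matrix"],D=i["D"],T=i["world_to_cam"]);np.savez("wrist3.npz",**f)
cv2.imwrite("pics/w3.png",p[:,:,::-1])
fit(f)
a=np.deg2rad(124.71)
print(row(s,[0.50,0.0465,0.27],a))
E
```

```text
8.3333 [0.4991 0.0464 0.2747] yaw 2.0897806218804456 [ 5.020e-01  8.649e-01  1.000e-04 -2.000e-04] F [-0.4 -0.5  0.8] M [ 0.03 -0.04 -0.01] op 0.5866038725509394 dq 1.4254272515729587
knob 154 ctr 0.5277 0.0489 mean [0.555  0.0256] z [0.0825 0.0888 0.3544] size 82 158 long yaw deg 166.86 rad 2.912
bar 3497 ctr 0.5002 0.0466 mean [0.4975 0.0506] z [0.1066 0.1085 0.1098] size 14 144 long yaw deg 124.84 rad 2.179
spout 1091 ctr 0.5064 0.0982 mean [0.4348 0.0012] z [0.0261 0.0282 0.0395] size 275 75 long yaw deg 45.0 rad 0.785
plate 19628 ctr 0.5487 0.0899 mean [0.5446 0.0426] z [0.0112 0.0128 0.0143] size 290 294 long yaw deg 119.85 rad 2.092
tongue 1560 ctr 0.6368 0.0869 mean [0.6334 0.0972] z [0.0484 0.0512 0.0531] size 185 45 long yaw deg 80.29 rad 1.401
rim 2585 ctr 0.5516 0.0568 mean [0.5193 0.0641] z [0.0381 0.04   0.0416] size 296 154 long yaw deg 22.43 rad 0.391
rim circ [0.5427 0.0801] 0.09591169045039863
(array([ 0.   , -0.   , -0.087]), array([-0.03,  0.08,  0.47]))
```

View pics/w3.png

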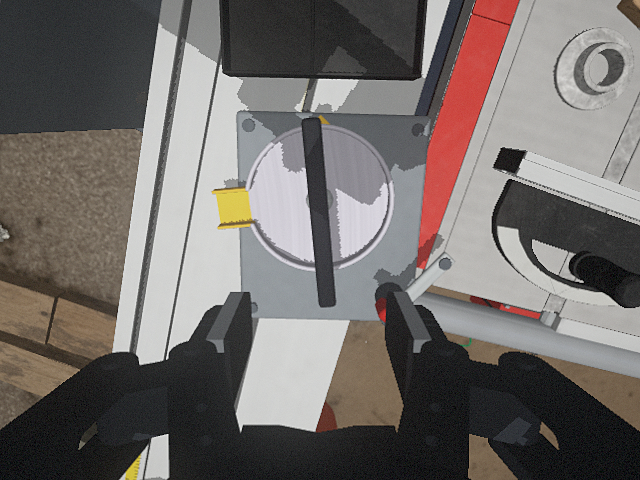

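The tongue has swung clear, from its post at (387,295) to the tip at (446,263). The bar runs from (312,120) to (327,303). I'll align to the bar, come down part way and look again.

Run:
```python
from fit import *
f=dict(np.load("wrist3.npz"));c=cloud(**f);z=c[...,2];hsv=cv2.cvtColor(f['p'],cv2.COLOR_RGB2HSV)
u,v=np.meshgrid(range(640),range(480))
m=(abs(z-.0505)<.004)&(u>395)&(u<456)&(v>250)&(v<300)&(hsv[...,1]<70)
P=c[m][:,:2];Q=P-P.mean(0);w,V=np.linalg.eigh(np.cov(Q.T));print(m.sum(),P.mean(0),np.rad2deg(np.arctan2(V[1,1],V[0,1])),"from post",np.rad2deg(np.arctan2(*(P.mean(0)-[.6134,-.006])[::-1])))
from plant import ctrl
s=ctrl.get_state();print(row(s,[.5002,.0466,.16],2.178))
```

```text
834 [0.62194994 0.03756459] 78.93717931297725 from post 78.89631535541326
(array([-0.   , -0.   , -0.084]), array([-0.04,  0.1 , 11.47]))
```

Run:
```python
from fit import *
f=dict(np.load("wrist3.npz"));p=f['p']
cv2.imwrite("pics/c3.png",cv2.resize(p[240:330,370:470,::-1],None,fx=6,fy=6,interpolation=cv2.INTER_CUBIC))
```

```text
(no output)
```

View pics/c3.png

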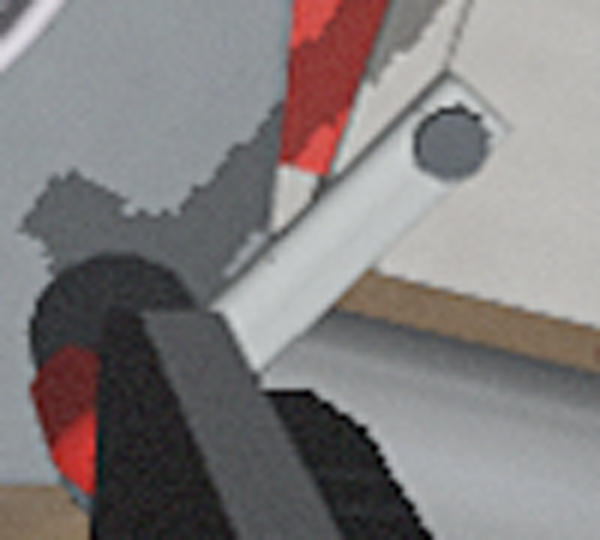

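Run:
```python
from fit import *
f=dict(np.load("wrist3.npz"));a=(f['K'],f['D'],f['T'])
g=lambda x,y:deproj(370+x/6-.4,240+y/6-.4,*a,z=.05)
for A,B in [((210,305),(445,75)),((262,372),(508,128))]:
    d=g(*B)-g(*A);print(np.rad2deg(np.arctan2(d[1],d[0])))
f=dict(np.load("wrist1.npz"));a=(f['K'],f['D'],f['T'])
g=lambda x,y:deproj(350+x/6-.4,120+y/6-.4,*a,z=.05)
for A,B in [((382,215),(62,181)),((360,290),(65,252))]:
    d=g(*B)-g(*A);print(np.rad2deg(np.arctan2(d[1],d[0])))
```

```text
78.11633063016397
78.95321270257254
149.01555217326396
147.71251238234936
```

The tongue is at 78.5°±0.5°, which gives a clamp angle of about 1.34 against the stop at 1.35. Within measurement error, and with the torque rise, that is the stop. Now aligning over the handle.

servo_tool(
  increments="0 0 -0.08 0 0 2 5;0 0 -0.08 0 0.1 5 5;0 0 -0.08 0 0.1 7 5;0 0 -0.08 0 0.1 8.5 5;0 0 -0.08 0 0.1 9.5 5;0 0 -0.08 0 0.1 9.5 5;0 0 -0.08 0 0.1 9.5 5;0 0 -0.08 0 0.1 9.5 5",
)

```text
time: 9.05
eef_pos: [0.5011, 0.0466, 0.1811]
tcp_rot: [0.47, 0.883, 0.0, 0.001]
contact_force: [0.0, 0.2, 0.2]
opening: 0.59
```

```bash
python3 st.py
python3 - <<'E'
from fit import *
from plant import ctrl
s=ctrl.get_state()
i=ctrl.camera_info("wrist");p,d=ctrl.read_camera("wrist")
f=dict(p=p,d=d,K=i["camera_matrix"],D=i["D"],T=i["world_to_cam"]);np.savez("wrist4.npz",**f)
cv2.imwrite("pics/w4.png",p[:,:,::-1])
fit(f)
print(row(s,[0.5002,0.0466,0.095],2.179))
E
```

```text
9.05 [0.5011 0.0466 0.1811] yaw 2.163236565984704 [4.699e-01 8.827e-01 5.000e-04 1.100e-03] F [0.  0.2 0.2] M [ 0.01  0.05 -0.02] op 0.590054064531121 dq 0.007848002167723566
knob 398 ctr 0.5375 0.0466 mean [0.5797 0.0088] z [0.0817 0.0877 0.2494] size 90 169 long yaw deg 165.97 rad 2.897
bar 6902 ctr 0.4999 0.0469 mean [0.4961 0.0524] z [0.1067 0.1085 0.1096] size 14 143 long yaw deg 124.81 rad 2.178
spout 1896 ctr 0.4947 0.1135 mean [0.4352 0.0015] z [0.0262 0.0281 0.0394] size 275 124 long yaw deg 42.16 rad 0.736
plate 26272 ctr 0.551 0.0855 mean [0.5432 0.0589] z [0.0112 0.0128 0.0143] size 290 285 long yaw deg 30.33 rad 0.529
tongue 2103 ctr 0.6438 0.1038 mean [0.6371 0.1183] z [0.0482 0.0514 0.0533] size 149 44 long yaw deg 84.58 rad 1.476
rim 4468 ctr 0.5533 0.0539 mean [0.5177 0.0641] z [0.038  0.0399 0.0415] size 298 162 long yaw deg 22.51 rad 0.393
rim circ [0.5423 0.0793] 0.09626594962666105
(array([ 0.002,  0.001, -0.016]), array([ 0.06, -0.09,  8.61]))
```

View pics/w4.png

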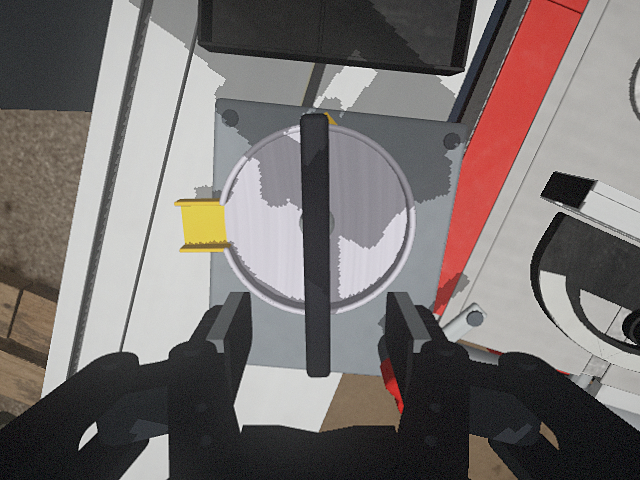

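The bar is vertical in the view at u≈316. It needs about −0.9 mm in y and −0.016 rad in yaw. Descending and closing gently.

servo_tool(
  increments="0 0 -0.016 0 -0.1 2 4;0 0 -0.016 0.1 -0.1 4 4;0 0 -0.016 0.1 -0.1 6 4;0 0 -0.016 0.1 -0.1 7.5 4;0 0 -0.016 0.1 -0.1 8.3 3.5;0 0 -0.016 0.1 -0.1 8.6 3;0 0 -0.016 0.1 -0.1 8.6 2.5;0 0 -0.016 0.1 -0.1 8.6 2.2;0 0 -0.016 0.1 -0.1 8.6 2;0 0 -0.016 0.1 -0.1 8.6 1.9",
  grip_force=40,
)

```text
time: 9.93
eef_pos: [0.4997, 0.0468, 0.095]
tcp_rot: [0.463, 0.887, 0.0, 0.001]
contact_force: [0.1, -0.1, -0.3]
opening: 0.218
```

servo_tool(
  increments="0 0 0 0 0 0 1.8;0 0 0 0 0 0 1.7;0 0 0 0 0 0 1.6;0 0 0 0 0 0 1.5;0 0 0 0 0 0 1.4;0 0 0 0 0 0 1.2;0 0 0 0 0 0 0.8;0 0 0 0 0 0 0.8;0 0 0 0 0 0 0.8",
  grip_force=60,
)

```text
time: 10.68
eef_pos: [0.4993, 0.047, 0.0942]
tcp_rot: [0.463, 0.887, 0.0, 0.0]
contact_force: [1.0, 1.5, 1.8]
opening: 0.153
```

```bash
python3 st.py
```

```text
10.6833 [0.4993 0.047  0.0942] yaw 2.1796384423450874 [4.626e-01 8.865e-01 4.000e-04 4.000e-04] F [1.  1.5 1.8] M [ 0.34 -0.22 -0.06] op 0.15333126489075563 dq 0.0023116499253015756
```

servo_tool(
  increments="0 0 0 0 0 -0.1 0.8;0 0 0 0 0 -0.3 0.8;0 0 0 0 0 -0.6 0.8;0 0 0 0 0 -1.0 0.8;0 0 0 0 0 -1.4 0.8;0 0 0 0 0 -1.8 0.8;0 0 0 0 0 -2.2 0.8;0 0 0 0 0 -2.5 0.8;0 0 0 0 0 -2.7 0.8;0 0 0 0 0 -2.8 0.8",
)

```text
time: 11.52
eef_pos: [0.499, 0.0468, 0.1223]
tcp_rot: [0.463, 0.887, 0.0, 0.0]
contact_force: [-0.5, 0.2, -3.2]
opening: 0.149
```

```bash
python3 st.py
python3 - <<'E'
from fit import *
from plant import ctrl
i=ctrl.camera_info("wrist");p,d=ctrl.read_camera("wrist")
f=dict(p=p,d=d,K=i["camera_matrix"],D=i["D"],T=i["world_to_cam"]);np.savez("wrist5.npz",**f)
cv2.imwrite("pics/w5.png",p[:,:,::-1])
p,d=ctrl.read_camera("scene")
cv2.imwrite("pics/s5.png",cv2.resize(p[180:400,200:420,::-1],None,fx=2.7,fy=2.7))
E
```

```text
11.5167 [0.499  0.0468 0.1223] yaw 2.1798528834104944 [4.626e-01 8.866e-01 1.000e-04 3.000e-04] F [-0.5  0.2 -3.2] M [ 0.04 -0.    0.02] op 0.14893956434807662 dq 0.023078917435763416
```

View pics/w5.png

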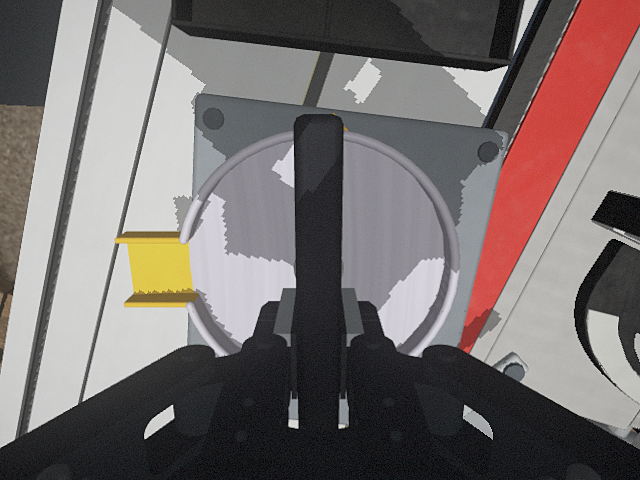

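View pics/s5.png

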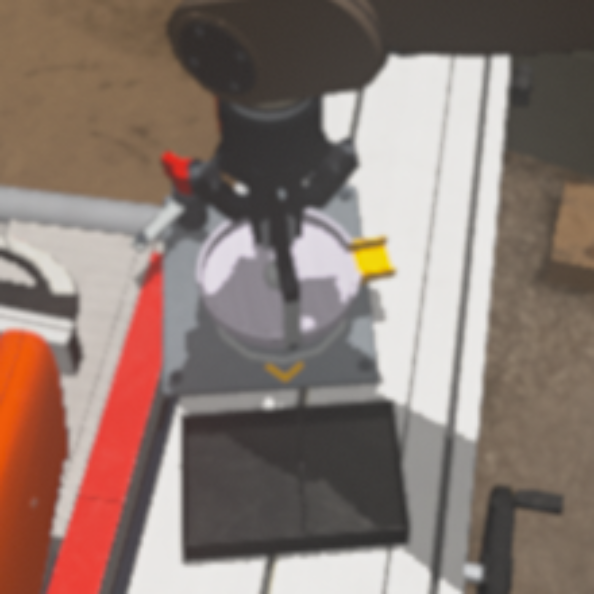

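The dish is up about 28 mm with a load of about 3.2 N, and the ball is still under the bar. I'll lift a bit more, then turn gently. The measured bar yaw is 2.178 and the target is 0.493, so the turn is 1.685 rad.

servo_tool(
  increments="0 0 0 0 0 -0.2 0.8;0 0 0 0 0 -0.6 0.8;0 0 0 0 0 -1.1 0.8;0 0 0 0 0 -1.7 0.8;0 0 0 0 0 -2.3 0.8;0 0 0 0 0 -2.9 0.8;0 0 0 0 0 -3.4 0.8;0 0 0 0 0 -3.7 0.8;0 0 0 0 0 -3.9 0.8;0 0 0 0 0 -4 0.8",
)

```text
time: 12.45
eef_pos: [0.499, 0.0469, 0.1622]
tcp_rot: [0.463, 0.887, 0.0, 0.0]
contact_force: [-0.4, 0.1, -3.4]
opening: 0.154
```

servo_tool(
  increments="0 0 0.01 0 0 0 0.8;0 0 0.03 0 0 0 0.8;0 0 0.06 0 0 0 0.8;0 0 0.1 0 0 0 0.8;0 0 0.14 0 0 0 0.8;0 0 0.18 0 0 0 0.8;0 0 0.22 0 0 0 0.8;0 0 0.26 0 0 0 0.8;0 0 0.3 0 0 0 0.8;0 0 0.34 0 0 0 0.8",
)

```text
time: 13.28
eef_pos: [0.4985, 0.0469, 0.1612]
tcp_rot: [0.607, 0.795, -0.0, -0.0]
contact_force: [-1.1, -0.1, -3.9]
opening: 0.156
```

servo_tool(
  increments="0 0 0.04 0 0 0 0.8;0 0 0.08 0 0 0 0.8;0 0 0.12 0 0 0 0.8;0 0 0.16 0 0 0 0.8;0 0 0.2 0 0 0 0.8;0 0 0.24 0 0 0 0.8;0 0 0.28 0 0 0 0.8;0 0 0.32 0 0 0 0.8;0 0 0.36 0 0 0 0.8;0 0 0.4 0 0 0 0.8",
)

```text
time: 14.12
eef_pos: [0.4986, 0.0469, 0.1613]
tcp_rot: [0.753, 0.658, -0.0, -0.0]
contact_force: [1.1, -0.3, -2.7]
opening: 0.149
```

servo_tool(
  increments="0 0 0.04 0 0 0 0.8;0 0 0.08 0 0 0 0.8;0 0 0.12 0 0 0 0.8;0 0 0.16 0 0 0 0.8;0 0 0.2 0 0 0 0.8;0 0 0.24 0 0 0 0.8;0 0 0.28 0 0 0 0.8;0 0 0.32 0 0 0 0.8;0 0 0.36 0 0 0 0.8;0 0 0.4 0 0 0 0.8",
)

```text
time: 14.95
eef_pos: [0.4985, 0.0469, 0.1613]
tcp_rot: [0.869, 0.496, -0.0, -0.0]
contact_force: [-0.2, -0.3, -3.9]
opening: 0.153
```

```bash
python3 st.py
```

```text
14.95 [0.4985 0.0469 0.1613] yaw 1.0368796019866575 [ 8.686e-01  4.955e-01 -4.000e-04 -3.000e-04] F [-0.2 -0.3 -3.9] M [ 0.01 -0.02 -0.02] op 0.152543834393917 dq 0.4661917431108665
```

servo_tool(
  increments="0 0 0.04 0 0 0 0.8;0 0 0.08 0 0 0 0.8;0 0 0.12 0 0 0 0.8;0 0 0.16 0 0 0 0.8;0 0 0.2 0 0 0 0.8;0 0 0.24 0 0 0 0.8;0 0 0.28 0 0 0 0.8;0 0 0.32 0 0 0 0.8;0 0 0.36 0 0 0 0.8;0 0 0.4 0 0 0 0.8",
)

```text
time: 15.78
eef_pos: [0.4986, 0.0469, 0.1613]
tcp_rot: [0.95, 0.313, -0.0, -0.0]
contact_force: [0.3, 0.5, -3.2]
opening: 0.147
```

servo_tool(
  increments="0 0 0.04 0 0 0 0.8;0 0 0.075 0 0 0 0.8;0 0 0.105 0 0 0 0.8;0 0 0.125 0 0 0 0.8;0 0 0.14 0 0 0 0.8;0 0 0.145 0 0 0 0.8;0 0 0.145 0 0 0 0.8;0 0 0.145 0 0 0 0.8;0 0 0.145 0 0 0 0.8",
)

```text
time: 16.53
eef_pos: [0.4988, 0.0469, 0.1618]
tcp_rot: [0.97, 0.245, -0.0, -0.0]
contact_force: [0.1, 0.5, -2.9]
opening: 0.148
```

```bash
python3 st.py
python3 - <<'E'
from fit import *
from plant import ctrl
i=ctrl.camera_info("wrist");p,d=ctrl.read_camera("wrist")
f=dict(p=p,d=d,K=i["camera_matrix"],D=i["D"],T=i["world_to_cam"]);np.savez("wrist6.npz",**f)
cv2.imwrite("pics/w6.png",p[:,:,::-1])
i=ctrl.camera_info("scene");p,d=ctrl.read_camera("scene")
f=dict(p=p,d=d,K=i["camera_matrix"],D=i["D"],T=i["world_to_cam"]);np.savez("scene6.npz",**f)
cv2.imwrite("pics/s6.png",cv2.resize(p[180:400,200:420,::-1],None,fx=2.7,fy=2.7))
E
```

```text
16.5333 [0.4988 0.0469 0.1618] yaw 0.4948697843760938 [ 0.9695  0.2449 -0.     -0.    ] F [ 0.1  0.5 -2.9] M [ 0.03  0.02 -0.03] op 0.14764120860697488 dq 0.013002025304574207
```

View pics/w6.png

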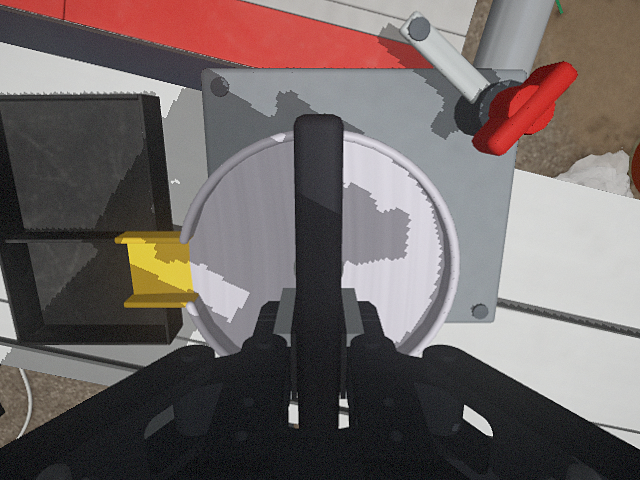

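View pics/s6.png

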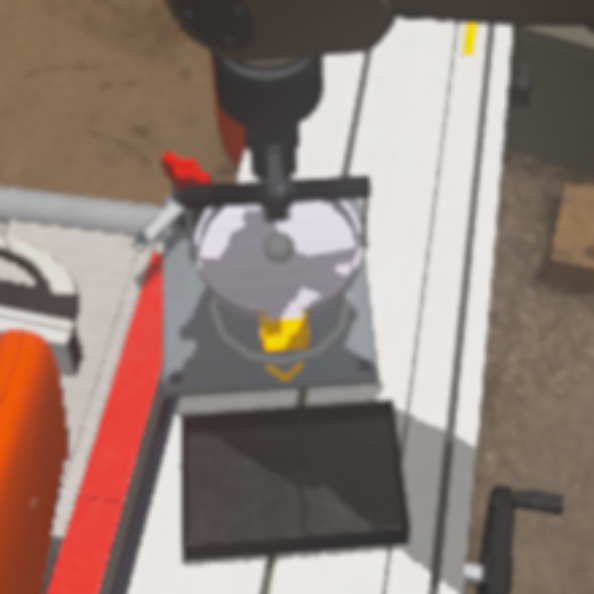

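```bash
python3 st.py
python3 - <<'E'
from fit import *
f=dict(np.load("wrist6.npz"));c=cloud(**f);p=f['p'];a=(f['K'],f['D'],f['T']);z=c[...,2]
hsv=cv2.cvtColor(p,cv2.COLOR_RGB2HSV);H,S,V=cv2.split(hsv)
u,v=np.meshgrid(range(640),range(480))
# dish rim: top z ~ .107
m=(abs(z-.107)<.006)&(v<350)&(S<60)&(V>120)&((abs(np.hypot(c[...,0]-.499,c[...,1]-.047)-.066))<.004)
P=c[m];A=np.c_[P[:,:2],np.ones(len(P))];q=np.linalg.lstsq(A,P[:,2],rcond=None)[0];print("rim plane tilt deg",np.rad2deg(q[:2]),len(P),P[:,2].mean())
b=(z>.165)&(z<.18)&(V<90)&(u>285)&(u<350)&(v<290)&(v>110)
Q=c[b];print("bar",Q.mean(0));A=np.c_[Q[:,:2],np.ones(len(Q))]
X=Q[:,:2]-Q[:,:2].mean(0);w,W=np.linalg.eigh(np.cov(X.T));print("bar yaw",np.rad2deg(np.arctan2(W[1,1],W[0,1])),"slope along bar deg",np.rad2deg(np.polyfit(X@W[:,1],Q[:,2],1)[0]))
y=(H>20)&(H<35)&(S>150)&(z>.06)&(v>220)&(v<320)&(u<200);Y=c[y].mean(0)
print("spout",Y,"dir from tcp deg",np.rad2deg(np.arctan2(Y[1]-.0469,Y[0]-.4988)),"want",28.25+90)
# plate yaw, tongue angle
g=lambda x,y,z:deproj(x,y,*a,z=z)
d=g(440,322,.012);
r=((H<8)|(H>172))&(S>120)&(abs(z-.088)<.003)&(u>450)&(v<170)
X=c[r][:,:2];X=X-X.mean(0);w,W=np.linalg.eigh(np.cov(X.T));print("wing yaw",np.rad2deg(np.arctan2(W[1,1],W[0,1])),r.sum(),c[r].mean(0))
t=(abs(z-.0505)<.003)&(u>395)&(u<495)&(v<105)&(S<60)
X=c[t][:,:2];X=X-X.mean(0);w,W=np.linalg.eigh(np.cov(X.T));print("tongue",np.rad2deg(np.arctan2(W[1,1],W[0,1])),t.sum())
s1=g(219,87,.014);s2=g(479,311,.014);print("bolts",s1,s2)
f=dict(np.load("scene6.npz"));a=(f['K'],f['D'],f['T'])
print("ball",deproj(200+278/2.7,180+247/2.7,*a,z=.161-.094+.012+.006+.0125+.004))
E
```

```text
16.6333 [0.4988 0.0469 0.1618] yaw 0.4948537334234807 [ 0.9695  0.2449 -0.     -0.    ] F [ 0.1  0.4 -4.4] M [ 0.01  0.01 -0.01] op 0.15301458798730352 dq 0.006171164950233057
rim plane tilt deg [0.07300733 0.06004914] 4538 0.10758023316537645
bar [0.54042436 0.06927469 0.17594751]
bar yaw -151.54994254452302 slope along bar deg 0.23190566323288206
spout [0.45940266 0.11616427 0.09915798] dir from tcp deg 119.63110705327283 want 118.25
wing yaw 167.60094443828393 3315 [ 0.61290935 -0.00636827  0.08766814]
tongue 78.62955731957976 2774
bolts [0.54808546 0.14494732 0.014     ] [ 0.49716361 -0.08966656  0.014     ]
ball [0.49402953 0.05035999 0.1015    ]
```

servo_tool(
  increments="0 0 0 0 0 0 0.8;0 0 0 0 0 0 0.8;0 0 0 0 0 0 0.8;0 0 0 0 0 0 0.8;0 0 0 0 0 0 0.8;0 0 0 0 0 0 0.8;0 0 0 0 0 0 0.8;0 0 0 0 0 0 0.8;0 0 0 0 0 0 0.8;0 0 0 0 0 0 0.8",
)

```text
time: 17.47
eef_pos: [0.4989, 0.0468, 0.1618]
tcp_rot: [0.97, 0.245, 0.0, 0.0]
contact_force: [0.8, -1.1, -2.8]
opening: 0.154
```

```bash
python3 st.py
python3 - <<'E'
from fit import *
from plant import ctrl
i=ctrl.camera_info("scene");p,d=ctrl.read_camera("scene")
f=dict(p=p,d=d,K=i["camera_matrix"],D=i["D"],T=i["world_to_cam"]);c=cloud(**f)
o=dict(np.load("scene6.npz"))['p'];print("diff",cv2.absdiff(o,p)[255:320,270:340].max())
print("expected ball px",proj([[.4992,.0469,.098]],f['K'],f['D'],f['T']))
cv2.imwrite("pics/s7.png",cv2.resize(p[230:330,250:350,::-1],None,fx=6,fy=6,interpolation=cv2.INTER_CUBIC))
E
```

```text
17.4667 [0.4989 0.0468 0.1618] yaw 0.4948303003860098 [0.9695 0.2449 0.     0.    ] F [ 0.8 -1.1 -2.8] M [ 0.02 -0.   -0.04] op 0.15365877317266374 dq 0.0030920886593564546
diff 6
expected ball px [[301.53990233 270.51153602]]
```

View pics/s7.png

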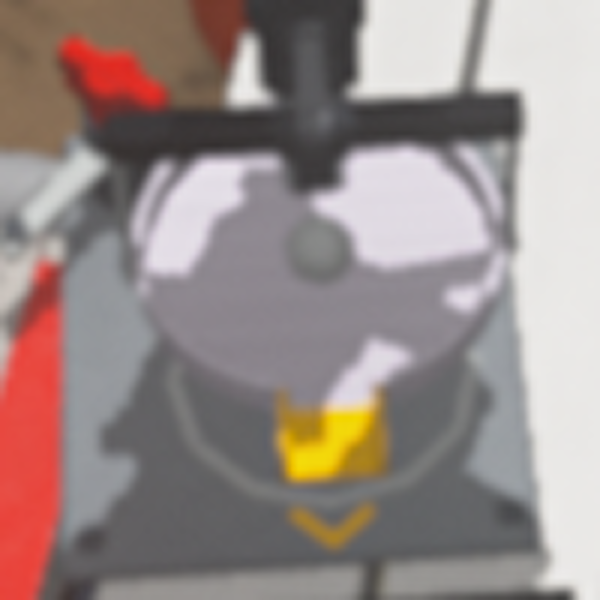

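The ball is at (303,272) px, against (301.5,270.5) expected, and it's not moving. The spout lines up with the arrow. Handing in.

```bash
python3 -c "
from plant import ctrl
print(ctrl.sign_off())"
```

```text
the job is handed in; nothing more can be done
None
```

The job is handed in. The clamp is at its stop, and the arm is holding the dish up over its rest, level and still, with the spout towards the parts tray. It took about 17.5 s of the 53 s allowed.

**What I did:** I turned the red knob clockwise until the wrist torque rose to 1.7 N·m, then let go. I took the handle at its middle, lifted the dish about 67 mm straight up and turned it 96.5° clockwise. It started about 6.5° off the rest's axis, so squaring it to the tray took a little more than a quarter turn.

**Last checks:**
- **Clamp:** the wing reads about 1.35 rad, which is the stop. The tongue reads about 1.335 rad, which I put down to measurement error.
- **Level and direction:** the rim is within about 0.1° of level. The bar is 0.2° from square with the rest. The spout patch itself read 1.4° off; I trust the bar more.
- **Ball:** it lies at the middle to within about 2 pixels (about 4 mm, camera accuracy included). It did not move between two pictures about 0.8 s apart.
- **Surroundings:** the tray looked unmoved in the pictures, and nothing touched it. I did not measure the tray, tape measure, spanner or flange again at the end.

While gripping the knob, the tool stopped about 4 mm higher than planned, with a light contact of about 7 N. This did no harm.

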